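# Fit out a control-panel rail

### The arm

A 6-joint arm with a two-finger parallel gripper is mounted at the origin on a cart in front of the work surface, level with it; the furniture and walls round the work are solid. World frame = base frame: x ahead of the robot, y to its left, z up, the work surface at z = 0. Lengths are in m, angles in rad, forces in N, time in s.
With the tool pointing down it reaches from about 0.4 to 0.825 m from the base axis. Payload 7 kg.
Tool frame: the origin (TCP) lies on the centre line of the jaws, within the pads' length; the fingertips stand tip_reach ahead of it and the grasp point (between the pads) is the TCP (tip_reach is the distance from the TCP to the fingertips, in m); z points along the fingers, y is the line along which they close (so a half turn about z gives the same grasp; the last joint's range is limited). The gripper opens to 88 mm and grips with 3 to 60 N. Pads are 19 mm wide; open, the fingers measure 130 mm over their backs; the gripper's body (78 mm by 193 mm) begins 47 mm behind the grasp point.
Start: joints at [-0.815, 0.359, 0.012, 0, -1.224, -0.288], TCP at [0.304, -0.602, 0.246] pointing down, gripper open.
Joint ranges: [-3.07, 3.07], [-1.43, 2.12], [-1.02, 1.25], [-3.03, 1.67], [-3.05, -0], [-3.03, 3.03]. Speed limits (rad/s): [2.39, 2.39, 3.01, 3.14, 3.14, 3.14].

### API

Orientations are given as [roll, pitch, yaw] about the fixed x, y, z axes, in that order (R = Rz(yaw) Ry(pitch) Rx(roll)).
In Python, from station import get_state, grab_frame, calibration, job_done, find_in, mark_of, tip_reach gives the robot as it stands.
- The arm moves only by the shell command python3 -m handwheel 'ROWS' [OPENING] [FORCE]. ROWS is JSON, a list of rows, each an object with "delta_pos": the shift along the world's x, y, z in units of 30 mm (1.0 is 30 mm), a list of three; "dr": the turn, a rotation vector about the world's x, y, z in degrees, a list of three. In form: [{"delta_pos": [tx, ty, tz], "dr": [rx, ry, rz]}, ...]. A call has 1 to 10 rows; each row shifts and turns the commanded pose from where the row before left it; what a row does not reach is not made up. A row lasts 1/10 s, in which the tool goes at most 50 mm and 8.59 degrees, less where a joint would pass 70% of its speed; a pose out of reach is approached as far as the arm can. A call is refused whole if a number of a shift passes 1 or a number of a turn 8.59, either way. A call with a gripper value outside its range is refused whole. OPENING is the closure, from -1 (fully open) to 1 (shut), set as the call begins (- or left out, the last holds). The fingers move at their own pace and stop on an object; FORCE is the grip in N (left out, the last holds). Time passes only in rows, so rows that do not move let the fingers close. It gives the time, the measured TCP pose, the force, the opening and the grip force at its end, in the units of the state.
- get_state(): the state, without advancing time (a new reading comes with each control period).
- grab_frame(name): name is "scene" or "top" or "wrist"; returns the picture (400x640x3 uint8, red, green, blue); there is no depth.
- calibration(name): a dict with "fx", "fy", "cx", "cy" (pixels), "k1" (the pictures are not rectified: a ray, as slopes to the right and down, at radius r is drawn at 1 + k1 r^2 times it, then the intrinsics apply), "extrinsics" (4x4, takes a point from world to camera coordinates). Camera axes: x right, y down, z forward; pixel columns grow to the right and rows downward; lengths in m; the calibration is good to about 2 mm. A picture is of the moment at which its call begins: read the wrist's pose just before it. calibration takes no time and is no camera call; for the wrist camera it gives the pose at the moment of the call.
- job_done(): hands the job in; it is judged then, once.
Trained networks look in the newest picture that a camera, given by its name, has taken for a name from the list of things; names that differ only in an ending like _2 or _b are one class to them, and where a whole thing is asked for, a point or a joint stands for the part that bears it (a point fixed in the world has none). Each returns a list of dicts, best first, with "conf" (0 to 1); they miss things now and then, are a little off and sometimes report something else, mostly with a low value. They report only what shows in the picture. A call takes as long as a camera call.
- find_in(camera, query): "location" ([column, row] in pixels, amid what is visible of it).
- mark_of(camera, query): "location" ([column, row] in pixels: a listed point, or the origin of a listed thing).
The state is a dict: "t": time; "q": joint angles; "qd": joint speeds; "joint_efforts": joint torques, N m; "eef_pos": TCP position; "ee_rot": TCP orientation; "force": force on the tool from outside, world axes, zero at the start; "moment": the same for the moment, N m; "width": finger opening in m; "gripper_force": force on a finger pad.
Only numpy, scipy, OpenCV 4.12 (cv2) and the standard library are available. Lean on these libraries where they do the work, as an engineer would, in place of code of your own. Each camera call takes 0.05 s, during which the arm holds its last target. There are 200 camera calls.

### The job

Fit the loose devices onto the panel's mounting rail so that the row follows the flow of power: the main switch (red handle) goes on the free side of the grey power supply, the breaker (blue toggles) between the power supply and the black contactor, and the relay socket on the free side of the contactor, with the orange relay plugged fully into it. Every device must sit fully down on the rail, square to it, with no more than about 15 mm between the main switch and the power supply, and between the socket and the contactor.

Things in the scene. Friction and masses are not known exactly. Their poses are not given: they have to be found in the camera images.
- rail_center (a point): Middle of the top face of the bare aluminium rail on the fixed light grey panel plate (168 x 300 mm). Frame: x across the rail (35 mm wide), y along it (280 mm long), z up. Rail top: 10.5 mm above the bench, 7.5 above the plate. A grey duct, 35 mm high, lies along the rail 70 to 98 mm on its +x side; the plate's other edge is 65 mm from the rail's middle.
- psu_center (a point): Grey power supply (vent slots, green light on top), fixed on the rail; point at its centre, half-way up, 29 mm above the rail top. 86 deep (x) x 54 wide (y, along the rail) x 70 mm high: block up to 42 mm, above it a nose 43 mm deep in x.
- contactor_center (a point): Black contactor (blue square on top), fixed on the rail; point at its centre, half-way up, 29 mm above the rail top. 86 deep (x) x 54 wide (y, along the rail) x 70 mm high, shaped like the power supply. Either one may be on the left; 46 to 60 mm free between the two.
- main_switch_center (a point): Loose main switch: white, red turn handle on yellow, 0.16 kg; point at its centre, 35 mm above its feet. 86 (x) x 36 (y) x 70 mm high (handle 9.5 mm more). Block up to 42 mm, above it a nose 45 mm in x, the grip. Groove along y underneath takes the rail: 38 mm wide (mouth 42), 6 deep. Seated, the point is 29 mm above the rail top, 35 if it only stands on the rail.
- breaker_center (a point): Loose circuit breaker: white, two joined blue toggles, 0.16 kg; point at its centre, 35 mm above its feet. 86 (x) x 36 (y) x 70 mm high (toggles 8 mm more). Block up to 42 mm, above it a nose 45 mm in x, the grip. Groove along y underneath takes the rail: 38 mm wide (mouth 42), 6 deep. Seated, the point is 29 mm above the rail top, 35 if it only stands on the rail.
- socket_center (a point): Loose relay socket: black, green strips, open pocket on top, 0.12 kg; point at its centre, 33 mm above its feet. 86 (x) x 36 (y) x 66 mm high. Block up to 42 mm, above it a nose 45 mm in x, the grip. Groove along y underneath takes the rail: 38 mm wide (mouth 42), 6 deep. Seated, the point is 27 mm above the rail top, 33 if it only stands on the rail.
- socket_pocket (a point): Centre of the floor of the relay socket's pocket, 52 mm above the socket's feet; moves with the socket, same axes. Pocket 35 (x) x 28 (y) mm, 14 mm deep, mouth flared to 38 x 31 mm over the top 3 mm.
- relay_center (a point): Loose plug-in relay: orange case, white panel, black base, brass pins, 0.05 kg, standing on its pins; point at its centre, 25 mm above the pin tips. 32 (x) x 25 (y) x 50 mm high; the lowest 6 mm (pins) 28 x 21. Grip across the 32 mm. Fully plugged in, the point is 25 mm above the pocket floor and its x lies along the socket's x (either way round).

How it is judged:
At the end, for the whole second after the job is handed in: Switch, breaker, socket seated on the rail (height 2.5 mm, across 4 mm, square 4.5 deg): switch on the supply's free side and socket on the contactor's, gaps under 18 mm; breaker between supply and contactor; relay fully in the socket (2.5 mm in height, 4 mm sideways); all released, at rest (z of main_switch_center in the frame of rail_center between 0.0265 and 0.0315 m and x of main_switch_center in the frame of rail_center between -0.004 and 0.004 m and y of main_switch_center in the frame of rail_center between -0.14 and 0.14 m and angle between each of main_switch_center, breaker_center, socket_center's own z axis and vertical below 0.06 rad and angle between the y axis of each of main_switch_center, breaker_center, socket_center and the y axis of rail_center, either way round below 0.08 rad and horizontal distance between main_switch_center and psu_center below 0.063 m and horizontal distance between main_switch_center and contactor_center above 0.1 m and z of breaker_center in the frame of rail_center between 0.0265 and 0.0315 m and x of breaker_center in the frame of rail_center between -0.004 and 0.004 m and y of breaker_center in the frame of rail_center between -0.14 and 0.14 m and horizontal distance between breaker_center and psu_center below 0.075 m and horizontal distance between breaker_center and contactor_center below 0.075 m and z of socket_center in the frame of rail_center between 0.0245 and 0.0295 m and x of socket_center in the frame of rail_center between -0.004 and 0.004 m and y of socket_center in the frame of rail_center between -0.14 and 0.14 m and horizontal distance between socket_center and contactor_center below 0.063 m and horizontal distance between socket_center and psu_center above 0.1 m and z of relay_center in the frame of socket_pocket between 0.0225 and 0.0275 m and horizontal distance between relay_center and socket_pocket below 0.004 m and angle between relay_center's own z axis and vertical below 0.07 rad and angle between the y axis of relay_center and the y axis of socket_pocket, either way round below 0.15 rad and linear speed of each of main_switch, breaker, relay_socket, relay below 0.02 m/s); the robot touches nothing.
It also fails if it takes over 104 s, if anything falls off the work surface, if the arm or the gripper's body presses on something with over 40 N, if the wrist force passes 120 N, or if a joint passes its speed limit or range.

## Working session

There is one attempt and no reset: what is moved stays moved. The work goes in short steps, Python scripts to look and compute and a shell command to move; the robot and the scene stay as the last step left them, time stands still between calls to the robot, and variables do not carry over. Pictures are saved under pics/ and viewed, at most 14 in all, crops included, and the job is handed in when it is done.

```bash
ls; mkdir -p pics; cat > h.py <<'E'
import numpy as np, cv2, json
from station import *
def cam(n):
    c=calibration(n); return c,np.array(c["extrinsics"])
def ray(n,px,c=None):
    c=c or calibration(n); E=np.array(c["extrinsics"])
    d=np.array([(px[0]-c["cx"])/c["fx"],(px[1]-c["cy"])/c["fy"]]); s=d.copy()
    for _ in range(20): s=d/(1+c["k1"]*(s@s))
    R=E[:3,:3]; o=-R.T@E[:3,3]; return o,R.T@np.array([s[0],s[1],1])
def atz(n,px,z,c=None):
    o,d=ray(n,px,c); return o+d*(z-o[2])/d[2]
def proj(n,P,c=None):
    c=c or calibration(n); E=np.array(c["extrinsics"]); p=E[:3,:3]@np.array(P)+E[:3,3]
    s=p[:2]/p[2]; s=s*(1+c["k1"]*(s@s)); return np.array([c["fx"]*s[0]+c["cx"],c["fy"]*s[1]+c["cy"]])
def save(n,f):
    im=grab_frame(n); cv2.imwrite("pics/"+f,cv2.cvtColor(im,cv2.COLOR_RGB2BGR)); return im
E
python3 - <<'E'
from h import *
np.set_printoptions(precision=3,suppress=True)
Z=dict(rail_center=.0105,psu_center=.0395,contactor_center=.0395,main_switch_center=.035,breaker_center=.035,socket_center=.033,socket_pocket=.052,relay_center=.025)
for n in ("top","scene"):
    save(n,n+"0.png")
    c=calibration(n); print(n,-np.array(c["extrinsics"])[:3,:3].T@np.array(c["extrinsics"])[:3,3])
    for k,z in Z.items():
        r=mark_of(n,k)
        for a in r[:2]: print(k,round(a["conf"],2),np.array(a["location"]),atz(n,a["location"],z))
s=get_state();print(s["t"],s["eef_pos"],s["ee_rot"],s["width"],tip_reach() if callable(tip_reach) else tip_reach)
E
```

```text
pics
top [ 0.48  -0.006  0.971]
rail_center 0.7 [388.5 158.8] [ 0.625 -0.104  0.01 ]
rail_center 0.32 [383.3 247.8] [ 0.444 -0.095  0.01 ]
psu_center 0.78 [418.7 158.1] [ 0.623 -0.16   0.039]
contactor_center 0.93 [362.6 151.8] [ 0.634 -0.05   0.039]
main_switch_center 0.95 [452.6 260.5] [ 0.423 -0.228  0.035]
breaker_center 0.56 [216.  252.1] [0.431 0.238 0.035]
socket_center 0.67 [302.4 244.2] [0.449 0.067 0.033]
socket_pocket 0.89 [303.9 245.5] [0.447 0.062 0.052]
socket_pocket 0.62 [383.5 250.2] [ 0.441 -0.092  0.052]
relay_center 0.78 [383.5 249.9] [ 0.44  -0.094  0.025]
scene [0.091 0.709 0.589]
rail_center 0.91 [319.3 199.5] [ 0.626 -0.098  0.01 ]
psu_center 0.64 [331.8 181.9] [ 0.622 -0.153  0.039]
contactor_center 0.8 [307.1 197.5] [ 0.631 -0.049  0.039]
main_switch_center 0.64 [406.1 189.5] [ 0.437 -0.231  0.035]
breaker_center 0.62 [310.7 294.4] [0.428 0.234 0.035]
socket_center 0.76 [343.9 245.3] [0.454 0.067 0.033]
socket_pocket 0.59 [344.8 238.2] [0.453 0.066 0.052]
socket_pocket 0.37 [382.8 217. ] [ 0.42  -0.053  0.052]
relay_center 0.74 [379.8 215.3] [ 0.447 -0.094  0.025]
0.9 [ 0.304 -0.602  0.246] [-3.142 -0.    -2.674] 0.08763818448624734 0.019
```

```bash
python3 -c "
import cv2
a=cv2.imread('pics/top0.png')[90:320,160:520]
cv2.imwrite('pics/topc.png',cv2.resize(a,None,fx=2.2,fy=2.2,interpolation=cv2.INTER_CUBIC))"
```

```text
(no output)
```

View pics/topc.png

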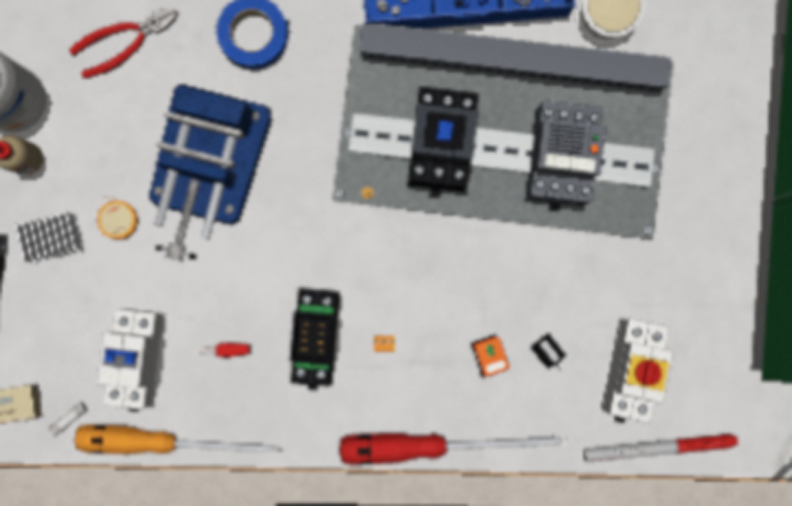

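View pics/scene0.png

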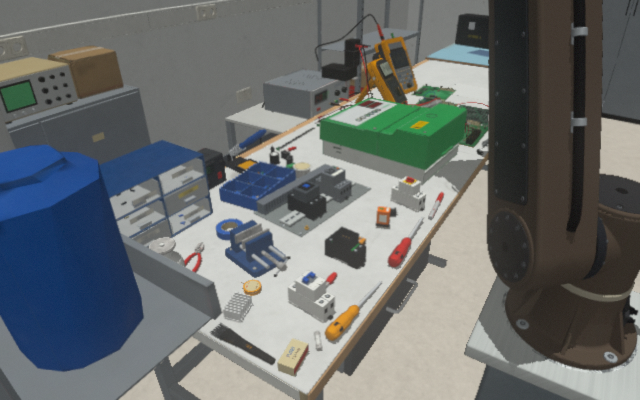

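The pictures show the contactor on the left (+y) with the power supply on the right, and the rail yawed about -7°. The switch is at top-view pixel (452,260), breaker (216,252), socket (303,244), relay (383,250), and all of them agree with the detections. I'm moving to the switch now.

```bash
python3 -m handwheel '[{"delta_pos":[0,1,0],"dr":[0,0,4.5]},{"delta_pos":[0,1,0],"dr":[0,0,4.5]},{"delta_pos":[0,1,0],"dr":[0,0,4.5]},{"delta_pos":[0,1,0],"dr":[0,0,4.5]},{"delta_pos":[0,1,0],"dr":[0,0,4.5]},{"delta_pos":[0.5,1,0],"dr":[0,0,4.5]},{"delta_pos":[0.5,1,0],"dr":[0,0,4.5]},{"delta_pos":[0.5,1,0],"dr":[0,0,4.5]},{"delta_pos":[0.5,1,0],"dr":[0,0,4.5]},{"delta_pos":[0.5,1,0],"dr":[0,0,4.5]}]' -1 40
python3 -m handwheel '[{"delta_pos":[0.7,0.8,0],"dr":[0,0,2]},{"delta_pos":[0.7,0.8,0],"dr":[0,0,2]},{"delta_pos":[0,0.5,0],"dr":[0,0,0]},{"delta_pos":[0,0,0],"dr":[0,0,0]},{"delta_pos":[0,0,0],"dr":[0,0,0]}]'
python3 - <<'E'
from h import *
np.set_printoptions(precision=4,suppress=True)
s=get_state();print(s["eef_pos"],s["ee_rot"],s["q"],s["t"])
c=calibration("wrist");save("wrist","w1.png")
for k in ("main_switch_center","relay_center"):
    for a in mark_of("wrist",k)[:2]: print(k,a["conf"],a["location"],atz("wrist",a["location"],.035,c))
E=np.array(c["extrinsics"]);print(E,-E[:3,:3].T@E[:3,3],c["fx"],c["k1"])
E
```

```text
t: 1.9
eef_pos: [0.3798, -0.3013, 0.2459]
ee_rot: [-3.141, 0.0, -1.885]
force: [1.4, 0.1, 0.5]
width: 0.0876
gripper_force: 0.0
t: 2.4
eef_pos: [0.4214, -0.2394, 0.2458]
ee_rot: [-3.141, -0.0, -1.818]
force: [-0.3, 0.2, -0.5]
width: 0.0876
gripper_force: 0.0
[ 0.4214 -0.2394  0.2458] [-3.1412 -0.0001 -1.8175] [-0.1097  0.0405 -0.3939  0.0001 -1.136  -0.1371] 2.4
main_switch_center 0.63 [316.9, 187.8] [ 0.4246 -0.2276  0.035 ]
relay_center 0.53 [330.4, 276.2] [ 0.4369 -0.1054  0.035 ]
[[-0.9698  0.244  -0.0004  0.4667]
 [ 0.2329  0.9261  0.2967  0.0861]
 [ 0.0728  0.2877 -0.955   0.429 ]
 [ 0.      0.      0.      1.    ]] [ 0.4013 -0.317   0.3843] 298.81988367534694 -0.007809733243869035
```

View pics/w1.png

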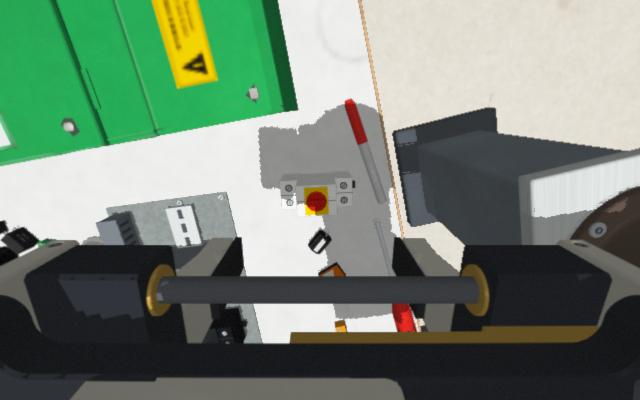

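Switch close-up: handle at (316,201), with terminal screws at (289,195) and (344,192). I'll work out the yaw from the screws.

```bash
python3 - <<'E'
from h import *
np.set_printoptions(precision=4,suppress=True)
im=cv2.imread("pics/w1.png")[165:225,260:375]
cv2.imwrite("pics/w1c.png",cv2.resize(im,None,fx=6,fy=6,interpolation=cv2.INTER_CUBIC))
P=[atz("wrist",p,.042) for p in [(289,188),(290,203),(344,185),(344,200)]]
print(*P)
l=(P[0]+P[1])/2;r=(P[2]+P[3])/2;print((l+r)/2,np.degrees(np.arctan2(*(l-r)[1::-1])),np.linalg.norm(l-r),atz("wrist",(316.5,201),.0795))
E
```

```text
[ 0.4559 -0.238   0.042 ] [ 0.4598 -0.2197  0.042 ] [ 0.3919 -0.2255  0.042 ] [ 0.396  -0.2075  0.042 ]
[ 0.4259 -0.2227  0.042 ] -10.951576545319519 0.06502324067650417 [ 0.4253 -0.2257  0.0795]
```

View pics/w1c.png

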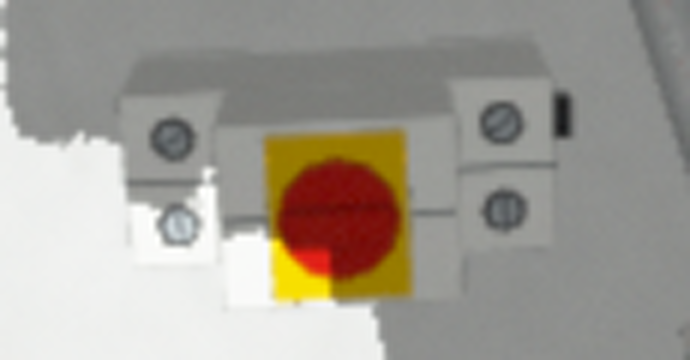

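```bash
python3 -m handwheel '[{"delta_pos":[0.14,0.48,-0.7],"dr":[0,0,3.1]},{"delta_pos":[0,0,-0.9],"dr":[0,0,0]},{"delta_pos":[0,0,-0.9],"dr":[0,0,0]},{"delta_pos":[0,0,-0.9],"dr":[0,0,0]},{"delta_pos":[0,0,-0.9],"dr":[0,0,0]},{"delta_pos":[0,0,-0.9],"dr":[0,0,0]},{"delta_pos":[0,0,-0.6],"dr":[0,0,0]},{"delta_pos":[0,0,-0.25],"dr":[0,0,0]},{"delta_pos":[0,0,-0.05],"dr":[0,0,0]}]'
python3 -m handwheel '[{"delta_pos":[0,0,0],"dr":[0,0,0]},{"delta_pos":[0,0,0],"dr":[0,0,0]},{"delta_pos":[0,0,0],"dr":[0,0,0]},{"delta_pos":[0,0,0],"dr":[0,0,0]},{"delta_pos":[0,0,0],"dr":[0,0,0]},{"delta_pos":[0,0,0],"dr":[0,0,0]},{"delta_pos":[0,0,0],"dr":[0,0,0]}]' 1 40
```

```text
t: 3.45
eef_pos: [0.425, -0.2256, 0.0619]
ee_rot: [3.14, -0.0, -1.765]
force: [0.3, 0.6, 0.7]
width: 0.0878
gripper_force: 0.0
t: 4.15
eef_pos: [0.4258, -0.2251, 0.0628]
ee_rot: [-3.141, -0.0, -1.764]
force: [-0.4, 0.8, 1.8]
width: 0.0448
gripper_force: 40.0
```

```bash
python3 -m handwheel '[{"delta_pos":[0,0,0.6],"dr":[0,0,0]},{"delta_pos":[0,0,1],"dr":[0,0,0]},{"delta_pos":[0,0,1],"dr":[0,0,0]},{"delta_pos":[0.5,-0.3,1],"dr":[0,0,2]},{"delta_pos":[1,-0.4,1],"dr":[0,0,2]},{"delta_pos":[1,-0.4,1],"dr":[0,0,0]},{"delta_pos":[1,-0.4,0],"dr":[0,0,0]},{"delta_pos":[1,0,0],"dr":[0,0,0]},{"delta_pos":[1,0,0],"dr":[0,0,0]},{"delta_pos":[0.5,0,0],"dr":[0,0,0]}]'
python3 -m handwheel '[{"delta_pos":[0,0,0],"dr":[0,0,0]},{"delta_pos":[0,0,0],"dr":[0,0,0]}]'
python3 - <<'E'
from h import *
np.set_printoptions(precision=4,suppress=True)
s=get_state();print(s["eef_pos"],s["ee_rot"],s["q"],s["width"])
c=calibration("wrist");save("wrist","w2.png");json.dump({k:np.array(v).tolist() for k,v in c.items()},open("c2.json","w"))
for k,z in (("psu_center",.0395),("rail_center",.0105),("contactor_center",.0395)):
    for a in mark_of("wrist",k)[:1]: print(k,a["conf"],a["location"],atz("wrist",a["location"],z,c))
E
```

```text
t: 5.15
eef_pos: [0.6071, -0.27, 0.2292]
ee_rot: [3.14, 0.0, -1.695]
force: [-0.4, 0.6, -2.2]
width: 0.045
gripper_force: 40.0
t: 5.35
eef_pos: [0.605, -0.2698, 0.2294]
ee_rot: [3.139, 0.0, -1.695]
force: [-0.1, 0.2, -2.4]
width: 0.0447
gripper_force: 40.0
[ 0.605  -0.2698  0.2294] [ 3.1394  0.0004 -1.6946] [-0.126   0.3492 -0.0392 -0.0004 -1.1846  0.0023] 0.04469965253710755
rail_center 0.86 [316.6, 296.0] [ 0.6262 -0.1009  0.0105]
contactor_center 0.72 [320.3, 341.7] [ 0.6277 -0.049   0.0395]
```

View pics/w2.png

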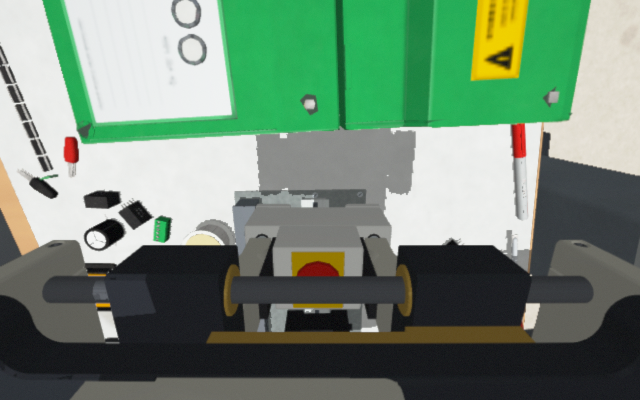

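The held switch fills the middle of the picture and only the rail end shows, near (308,200). I'll measure the rail edges numerically, mainly from the top picture.

```bash
python3 - <<'E'
from h import *
np.set_printoptions(precision=4,suppress=True)
g=cv2.imread("pics/top0.png",0)
# rail edges: rail approx through crop (350,130)->(655,168): px
def col(u):  # subpixel edges of bright band in column u
    vc=90+(130+(u-160)*2.2*0.1246-350*0.1246)/2.2
    v=np.arange(int(vc)-14,int(vc)+15); I=g[v,u].astype(float); d=np.diff(I)
    i=np.argmax(d[:15]); j=13+np.argmin(d[13:])
    f=lambda k: v[k]+.5+ (lambda a,b,c:(a-c)/(2*(a-2*b+c)+1e-9))(abs(d[k-1]),abs(d[k]),abs(d[k+1]))
    return f(i),f(j)
P=[]
for u in list(range(324,345,3))+list(range(380,400,3))+list(range(436,455,3)):
    a,b=col(u); A=atz("top",(u,a),.0105);B=atz("top",(u,b),.0105); P.append((A+B)/2); print(u,round(a,1),round(b,1),A[:2],B[:2],round(np.linalg.norm(A-B),4))
P=np.array(P); f=np.polyfit(P[:,1],P[:,0],1);print(f,np.degrees(np.arctan(f[0])),P[:,0]-np.polyval(f,P[:,1]))
im=cv2.imread("pics/w2.png")[180:260,225:385]
a=cv2.resize(im,None,fx=5,fy=5,interpolation=cv2.INTER_CUBIC);cv2.imwrite("pics/w2c.png",a)
E
```

```text
324 141.4 148.7 [0.6592 0.0281] [0.6441 0.0278] 0.015
327 141.6 158.7 [0.6589 0.0219] [0.6237 0.0214] 0.0352
330 142.3 159.4 [0.6576 0.0158] [0.6224 0.0152] 0.0352
333 142.5 149.9 [0.6572 0.0096] [0.642  0.0094] 0.0153
336 142.7 160.1 [0.6569 0.0035] [0.621  0.0029] 0.0359
339 143.3 160.4 [ 0.6557 -0.0027] [ 0.6205 -0.0032] 0.0352
342 143.5 151.0 [ 0.6554 -0.0088] [ 0.64   -0.0091] 0.0154
380 148.0 165.3 [ 0.6469 -0.0865] [ 0.6114 -0.0869] 0.0356
383 148.4 155.7 [ 0.6462 -0.0926] [ 0.6312 -0.0928] 0.015
386 148.7 165.7 [ 0.6457 -0.0987] [ 0.6108 -0.0991] 0.0349
389 149.3 166.3 [ 0.6444 -0.1048] [ 0.6095 -0.1052] 0.0349
392 149.5 156.8 [ 0.6442 -0.1109] [ 0.6292 -0.111 ] 0.015
395 149.7 167.0 [ 0.6438 -0.117 ] [ 0.6084 -0.1173] 0.0354
398 150.3 167.5 [ 0.6426 -0.1231] [ 0.6075 -0.1234] 0.0351
436 154.6 171.8 [ 0.6346 -0.1998] [ 0.5996 -0.2001] 0.0349
439 155.0 172.5 [ 0.6338 -0.2059] [ 0.5983 -0.2061] 0.0355
442 155.5 172.6 [ 0.6329 -0.2119] [ 0.5981 -0.2121] 0.0348
445 155.7 173.1 [ 0.6326 -0.2179] [ 0.5971 -0.2181] 0.0355
448 156.2 173.4 [ 0.6316 -0.2239] [ 0.5966 -0.2241] 0.035
451 156.5 173.8 [ 0.6311 -0.2299] [ 0.5959 -0.2301] 0.0352
454 156.7 174.2 [ 0.6307 -0.2359] [ 0.5951 -0.2361] 0.0356
[0.1278 0.643 ] 7.282536719814307 [ 0.0051 -0.0045 -0.005   0.0054 -0.0044 -0.0045  0.0058 -0.0027  0.0076
 -0.0021 -0.0026  0.0079 -0.002  -0.0022 -0.0003 -0.0006 -0.0004 -0.0002
 -0.0003 -0.0001  0.0001]
```

View pics/w2c.png

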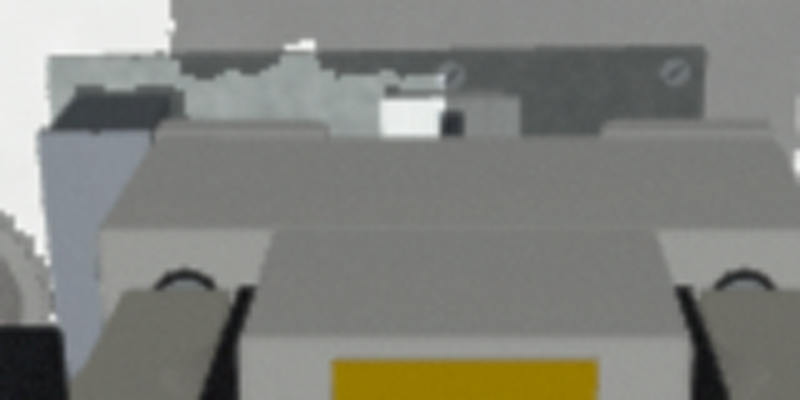

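```bash
python3 - <<'E'
from h import *
np.set_printoptions(precision=4,suppress=True)
c=json.load(open("c2.json"))
for p in [(301,199.4),(329,199.4)]: print(atz("wrist",p,.0105,c))
r=np.array([.1095,.994]); o=np.array([.6281,-.0989]); n=np.array([.994,-.1095])
g=cv2.imread("pics/top0.png",0).astype(float)
# profile along rail direction at block top z=.0525, across offsets +-35mm (terminal parts)
for z,off in ((.0525,.033),(.0525,-.033),(.0805,0.0)):
    ss=np.arange(-.13,.13,.0005); I=[]
    for s in ss:
        P=o+r*s+n*off; u,v=proj("top",[P[0],P[1],z]); I.append(cv2.getRectSubPix(g.astype(np.float32),(1,1),(float(u),float(v)))[0,0])
    d=np.diff(cv2.GaussianBlur(np.array(I),(1,9),0).ravel() if 0 else np.convolve(I,np.ones(5)/5,'same'))
    from scipy.signal import find_peaks
    k,_=find_peaks(abs(d),height=2,distance=6); print(z,off,[(round(ss[i]*1000),round(d[i],1)) for i in k])
E
```

```text
[ 0.6282 -0.2429  0.0105]
[ 0.5934 -0.2386  0.0105]
0.0525 0.033 [(-85, np.float64(-2.8)), (-79, np.float64(5.2)), (-75, np.float64(-6.0)), (-65, np.float64(4.4)), (-61, np.float64(-6.4)), (-53, np.float64(5.0)), (-48, np.float64(-6.2)), (-40, np.float64(4.0)), (-32, np.float64(-7.1)), (-26, np.float64(7.1)), (26, np.float64(-9.1)), (32, np.float64(10.1)), (38, np.float64(-9.6)), (50, np.float64(11.8)), (56, np.float64(-10.8)), (68, np.float64(11.7)), (74, np.float64(-10.0)), (80, np.float64(9.1))]
0.0525 -0.033 [(-85, np.float64(-3.2)), (-80, np.float64(6.7)), (-75, np.float64(-6.4)), (-67, np.float64(6.8)), (-61, np.float64(-7.1)), (-53, np.float64(7.2)), (-48, np.float64(-6.8)), (-40, np.float64(6.8)), (-34, np.float64(-8.5)), (-25, np.float64(7.5)), (25, np.float64(-8.6)), (32, np.float64(10.4)), (38, np.float64(-10.8)), (50, np.float64(12.0)), (56, np.float64(-10.2)), (67, np.float64(10.1)), (74, np.float64(-9.9)), (80, np.float64(10.2))]
0.0805 0.0 [(-130, np.float64(27.1)), (-126, np.float64(8.7)), (-83, np.float64(-10.0)), (-79, np.float64(3.4)), (-73, np.float64(-4.6)), (-66, np.float64(-3.5)), (-36, np.float64(2.3)), (-30, np.float64(-7.6)), (-24, np.float64(17.3)), (26, np.float64(-14.4)), (35, np.float64(-4.4)), (47, np.float64(4.7)), (58, np.float64(-5.4)), (70, np.float64(4.1)), (80, np.float64(13.2)), (129, np.float64(-41.6))]
```

```bash
python3 -m handwheel '[{"delta_pos":[0.1,0.7,0],"dr":[0,0,0.8]},{"delta_pos":[0.15,0.8,-0.2],"dr":[0,0,0]},{"delta_pos":[0.1,0.67,-0.6],"dr":[0,0,0]},{"delta_pos":[0,0,-1],"dr":[0,0,0]},{"delta_pos":[0,0,-1],"dr":[0,0,0]},{"delta_pos":[0,0,-0.9],"dr":[0,0,0]},{"delta_pos":[0,0,-0.7],"dr":[0,0,0]},{"delta_pos":[0,0,-0.4],"dr":[0,0,0]},{"delta_pos":[0,0,0],"dr":[0,0,0]},{"delta_pos":[0,0,0],"dr":[0,0,0]}]'
```

```text
t: 6.55
eef_pos: [0.6165, -0.2052, 0.0876]
ee_rot: [-3.14, -0.0, -1.68]
force: [-0.2, 0.1, -0.7]
width: 0.0447
gripper_force: 40.0
```

```bash
python3 -m handwheel '[{"delta_pos":[0,0,-0.3],"dr":[0,0,0]},{"delta_pos":[0,0,-0.15],"dr":[0,0,0]},{"delta_pos":[0,0,-0.1],"dr":[0,0,0]},{"delta_pos":[0,0,-0.1],"dr":[0,0,0]},{"delta_pos":[0,0,-0.1],"dr":[0,0,0]},{"delta_pos":[0,0,0],"dr":[0,0,0]},{"delta_pos":[0,0,0],"dr":[0,0,0]}]'
```

```text
t: 7.25
eef_pos: [0.6161, -0.205, 0.0673]
ee_rot: [-3.141, -0.001, -1.68]
force: [-8.8, 5.3, 22.3]
width: 0.0449
gripper_force: 40.0
```

```bash
python3 -m handwheel '[{"delta_pos":[0,0,0],"dr":[0,0,0]},{"delta_pos":[0,0,0],"dr":[0,0,0]},{"delta_pos":[0,0,0],"dr":[0,0,0]},{"delta_pos":[0,0,0],"dr":[0,0,0]},{"delta_pos":[0,0,0.6],"dr":[0,0,0]},{"delta_pos":[0,0,1],"dr":[0,0,0]},{"delta_pos":[0,0,1],"dr":[0,0,0]},{"delta_pos":[0,0,1],"dr":[0,0,0]},{"delta_pos":[0,0,1],"dr":[0,0,0]},{"delta_pos":[-0.5,0.5,1],"dr":[0,0,0]}]' -1
python3 -m handwheel '[{"delta_pos":[-0.8,1,0],"dr":[0,0,0]},{"delta_pos":[-0.8,1,0],"dr":[0,0,0]},{"delta_pos":[-0.8,1,0],"dr":[0,0,0]},{"delta_pos":[-0.8,1,0],"dr":[0,0,0]},{"delta_pos":[-0.8,1,0],"dr":[0,0,0]},{"delta_pos":[-0.8,1,0],"dr":[0,0,0]},{"delta_pos":[-0.4,1,0],"dr":[0,0,0]},{"delta_pos":[0,1,0],"dr":[0,0,0]},{"delta_pos":[0,0,0],"dr":[0,0,0]},{"delta_pos":[0,0,0],"dr":[0,0,0]}]'
python3 - <<'E'
from h import *
np.set_printoptions(precision=4,suppress=True)
s=get_state();print(s["eef_pos"],s["ee_rot"],s["t"])
c=calibration("wrist");im=save("wrist","w3.png");json.dump({k:np.array(v).tolist() for k,v in c.items()},open("c3.json","w"))
for k,z in (("socket_center",.033),("socket_pocket",.052),("relay_center",.025),("breaker_center",.035)):
    for a in mark_of("wrist",k)[:1]: print(k,a["conf"],a["location"],atz("wrist",a["location"],z,c))
it=save("top","t3.png")
for k,z in (("main_switch_center",.0395),("psu_center",.0395)):
    for a in mark_of("top",k)[:1]: print(k,a["conf"],a["location"],atz("top",a["location"],z))
a=cv2.imread("pics/w3.png");b=cv2.imread("pics/t3.png")[95:205,300:500]
cv2.imwrite("pics/v3.png",np.vstack([a[:,:],cv2.resize(b,(363,200),interpolation=cv2.INTER_CUBIC).__class__((200,640,3),np.uint8)*0]) if 0 else np.vstack([cv2.copyMakeBorder(cv2.resize(b,(364,200),interpolation=cv2.INTER_CUBIC),0,0,0,276,0),a]))
E
```

```text
t: 8.25
eef_pos: [0.602, -0.1909, 0.2329]
ee_rot: [-3.141, -0.001, -1.682]
force: [-0.3, 0.7, -0.1]
width: 0.0878
gripper_force: 0.0
t: 9.25
eef_pos: [0.4451, 0.0506, 0.2323]
ee_rot: [-3.141, 0.0, -1.679]
force: [-0.0, 0.4, -0.0]
width: 0.0878
gripper_force: 0.0
[0.4451 0.0506 0.2323] [-3.141   0.0003 -1.6788] 9.25
socket_center 0.77 [313.1, 191.7] [0.4514 0.0641 0.033 ]
socket_pocket 0.96 [313.1, 197.1] [0.4512 0.0651 0.052 ]
relay_center 0.67 [310.8, 43.4] [ 0.4362 -0.0935  0.025 ]
breaker_center 0.73 [343.4, 310.7] [0.4296 0.2312 0.035 ]
main_switch_center 0.56 [440.7, 160.8] [ 0.6178 -0.2032  0.0395]
psu_center 0.58 [419.9, 158.7] [ 0.6215 -0.1626  0.0395]
```

View pics/v3.png

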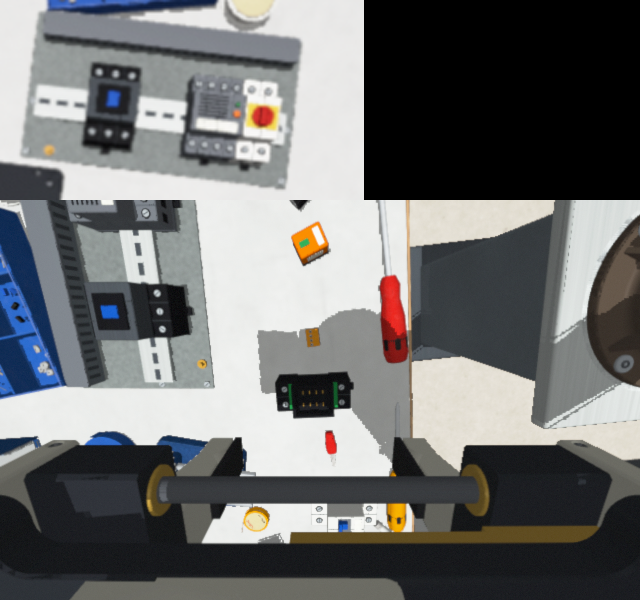

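The switch is down and square next to the supply. The socket shows at (313,196), the relay at (311,43) and the free rail end at (157,182). I'll zoom in on these for yaw.

```bash
python3 - <<'E'
import cv2,numpy as np
a=cv2.imread("pics/w3.png")
f=lambda x,y,w,h,s:cv2.resize(a[y:y+h,x:x+w],None,fx=s,fy=s,interpolation=cv2.INTER_CUBIC)
s=f(270,165,90,60,5) #450x300
r=f(280,10,60,60,5)  #300x300
l=f(100,120,110,75,5) #550x375... 
o=np.zeros((600,750,3),np.uint8); o[:300,:450]=s;o[:300,450:]=r; l=f(110,130,90,60,5); o[300:,:450]=l; o[300:,450:]=f(110,20,60,60,5)
cv2.imwrite("pics/w3c.png",o)
E
```

```text
(no output)
```

View pics/w3c.png

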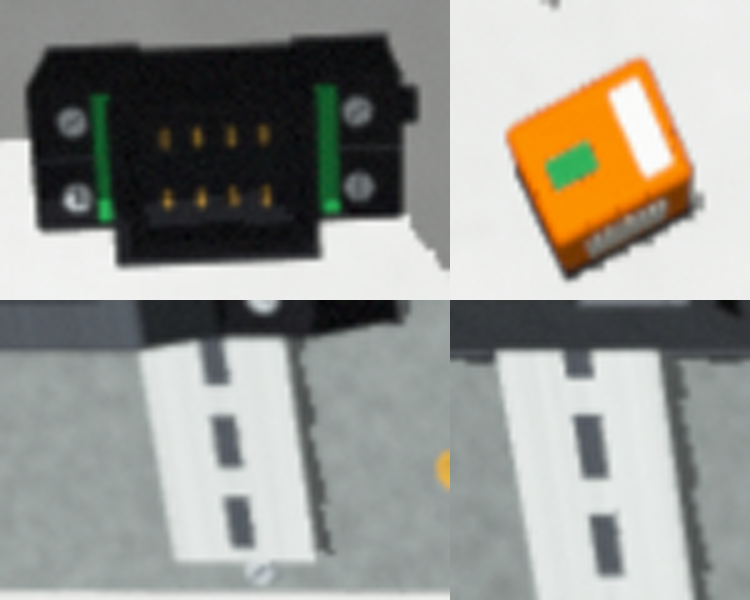

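```bash
python3 - <<'E'
from h import *
np.set_printoptions(precision=4,suppress=True)
c=json.load(open("c3.json")); A=lambda p,z:atz("wrist",p,z,c)[:2]
P=[A(p,.042) for p in [(284.4,189.4),(285.6,204.8),(341.4,187.2),(341.6,202.2)]]
l=(P[0]+P[1])/2;r=(P[2]+P[3])/2;d=l-r;print("socket",(l+r)/2,np.degrees(np.arctan2(d[1],d[0])),np.linalg.norm(d))
Q=[A(p,.0105) for p in [(145.6,182.4),(172.6,182),(138.6,140),(168,138),(127.4,79.4),(159.4,79.4),(119.6,30),(152,30)]]
for i in range(0,8,2):
    m=(Q[i]+Q[i+1])/2; print("rail",Q[i],Q[i+1],m,np.linalg.norm(Q[i]-Q[i+1]),"top line x",.6281+.1102*(m[1]+.0989))
R=[A(p,.05) for p in [(292.4,36),(318.6,22),(328,43),(302.4,58)]]
print("relay",R,sum(R)/4)
for i in range(4):
    e=R[(i+1)%4]-R[i];print(np.linalg.norm(e),np.degrees(np.arctan2(e[1],e[0])))
E
```

```text
socket [0.4514 0.0667] -3.6221059173800647 0.06487642519388787
rail [0.6581 0.036 ] [0.6244 0.0392] [0.6412 0.0376] 0.0337817811289548 top line x 0.6431421379059358
rail [ 0.652  -0.0156] [ 0.6165 -0.014 ] [ 0.6342 -0.0148] 0.03561193412247155 top line x 0.6373685438244479
rail [ 0.6457 -0.0826] [ 0.6097 -0.0786] [ 0.6277 -0.0806] 0.036206881471765213 top line x 0.6301194083720456
rail [ 0.6396 -0.1319] [ 0.6047 -0.128 ] [ 0.6222 -0.1299] 0.035106963199845596 top line x 0.6246787728163168
relay [array([ 0.453 , -0.0972]), array([ 0.4267, -0.1063]), array([ 0.4196, -0.0874]), array([ 0.4458, -0.0769])] [ 0.4363 -0.0919]
0.027875062421997554 -160.8096104173795
0.020206163872909 110.64829665600664
0.028278781850245818 21.83822639735082
0.021506477777732996 -70.43511685833094
```

```bash
python3 -m handwheel '[{"delta_pos":[0.21,0.52,-0.5],"dr":[0,0,2.6]},{"delta_pos":[0,0,-0.9],"dr":[0,0,0]},{"delta_pos":[0,0,-0.9],"dr":[0,0,0]},{"delta_pos":[0,0,-0.9],"dr":[0,0,0]},{"delta_pos":[0,0,-0.9],"dr":[0,0,0]},{"delta_pos":[0,0,-0.8],"dr":[0,0,0]},{"delta_pos":[0,0,-0.5],"dr":[0,0,0]},{"delta_pos":[0,0,-0.24],"dr":[0,0,0]},{"delta_pos":[0,0,0],"dr":[0,0,0]}]'
python3 -m handwheel '[{"delta_pos":[0,0,0],"dr":[0,0,0]},{"delta_pos":[0,0,0],"dr":[0,0,0]},{"delta_pos":[0,0,0],"dr":[0,0,0]},{"delta_pos":[0,0,0],"dr":[0,0,0]},{"delta_pos":[0,0,0],"dr":[0,0,0]},{"delta_pos":[0,0,0],"dr":[0,0,0]},{"delta_pos":[0,0,0],"dr":[0,0,0]}]' 1 40
```

```text
t: 10.55
eef_pos: [0.4512, 0.0653, 0.0623]
ee_rot: [3.14, -0.001, -1.636]
force: [1.0, 0.5, 0.4]
width: 0.0877
gripper_force: 0.0
t: 11.25
eef_pos: [0.4515, 0.0657, 0.063]
ee_rot: [-3.141, 0.0, -1.635]
force: [0.2, 0.3, 2.9]
width: 0.0451
gripper_force: 40.0
```

```bash
python3 -m handwheel '[{"delta_pos":[0,0,0.6],"dr":[0,0,0]},{"delta_pos":[0,0,1],"dr":[0,0,0]},{"delta_pos":[0,0,1],"dr":[0,0,0]},{"delta_pos":[0.7,0,1],"dr":[0,0,-1.3]},{"delta_pos":[1,-0.2,0.8],"dr":[0,0,-1.3]},{"delta_pos":[1,-0.2,0],"dr":[0,0,0]},{"delta_pos":[1,-0.4,0],"dr":[0,0,0]},{"delta_pos":[1,-0.4,0],"dr":[0,0,0]},{"delta_pos":[1,-0.4,0],"dr":[0,0,0]},{"delta_pos":[0.5,-0.4,0],"dr":[0,0,0]}]'
python3 -m handwheel '[{"delta_pos":[0,0,-0.3],"dr":[0,0,0]},{"delta_pos":[0,0,-0.8],"dr":[0,0,0]},{"delta_pos":[0,0,-0.9],"dr":[0,0,0]},{"delta_pos":[0,0,-0.9],"dr":[0,0,0]},{"delta_pos":[0,0,-0.7],"dr":[0,0,0]},{"delta_pos":[0,0,-0.3],"dr":[0,0,0]},{"delta_pos":[0,0,0],"dr":[0,0,0]},{"delta_pos":[0,0,0],"dr":[0,0,0]}]'
```

```text
t: 12.25
eef_pos: [0.639, 0.0049, 0.1937]
ee_rot: [3.141, -0.001, -1.681]
force: [-1.8, 0.2, -1.0]
width: 0.0447
gripper_force: 40.0
t: 13.05
eef_pos: [0.6377, 0.0058, 0.0786]
ee_rot: [-3.141, 0.0, -1.68]
force: [0.6, -0.3, 0.3]
width: 0.0445
gripper_force: 40.0
```

```bash
python3 -m handwheel '[{"delta_pos":[0,0,-0.12],"dr":[0,0,0]},{"delta_pos":[0,0,-0.1],"dr":[0,0,0]},{"delta_pos":[0,0,-0.1],"dr":[0,0,0]},{"delta_pos":[0,0,-0.1],"dr":[0,0,0]},{"delta_pos":[0,0,0],"dr":[0,0,0]},{"delta_pos":[0,0,0],"dr":[0,0,0]}]'
```

```text
t: 13.65
eef_pos: [0.6376, 0.0057, 0.0676]
ee_rot: [-3.14, 0.0, -1.68]
force: [-5.7, 2.1, 16.1]
width: 0.0448
gripper_force: 40.0
```

```bash
python3 -m handwheel '[{"delta_pos":[0,0,0],"dr":[0,0,0]},{"delta_pos":[0,0,0],"dr":[0,0,0]},{"delta_pos":[0,0,0],"dr":[0,0,0]},{"delta_pos":[0,0,0],"dr":[0,0,0]},{"delta_pos":[0,0,0.6],"dr":[0,0,0]},{"delta_pos":[0,0,1],"dr":[0,0,0]},{"delta_pos":[0,0,1],"dr":[0,0,0]},{"delta_pos":[0,0,1],"dr":[0,0,0]},{"delta_pos":[0,0,1],"dr":[0,0,0]},{"delta_pos":[-0.7,0.5,1],"dr":[0,0,0]}]' -1
python3 -m handwheel '[{"delta_pos":[-0.9,0.9,0],"dr":[0,0,0]},{"delta_pos":[-0.9,0.9,0],"dr":[0,0,0]},{"delta_pos":[-0.9,0.9,0],"dr":[0,0,0]},{"delta_pos":[-0.9,0.9,0],"dr":[0,0,0]},{"delta_pos":[-0.9,0.9,0],"dr":[0,0,0]},{"delta_pos":[-0.9,0.9,0],"dr":[0,0,0]},{"delta_pos":[-0.8,0.9,0],"dr":[0,0,0]},{"delta_pos":[0,0,0],"dr":[0,0,0]},{"delta_pos":[0,0,0],"dr":[0,0,0]}]'
python3 - <<'E'
from h import *
np.set_printoptions(precision=4,suppress=True)
s=get_state();print(s["eef_pos"],s["ee_rot"],s["t"])
c=calibration("wrist");im=save("wrist","w4.png");json.dump({k:np.array(v).tolist() for k,v in c.items()},open("c4.json","w"))
a=mark_of("wrist","breaker_center")[0];print(a,atz("wrist",a["location"],.035,c))
save("top","t4.png")
w=cv2.imread("pics/w4.png");t=cv2.imread("pics/t4.png")[95:205,300:500]
u,v=map(int,proj("wrist",[.43,.233,.05],c));print(u,v)
o=np.zeros((600,700,3),np.uint8);w2=cv2.resize(w[v-30:v+30,u-50:u+50],None,fx=5,fy=5,interpolation=cv2.INTER_CUBIC);o[:300,:500]=w2
o[300:600,:545]=cv2.resize(t,(545,300),interpolation=cv2.INTER_CUBIC);cv2.imwrite("pics/w4c.png",o)
E
```

```text
t: 14.65
eef_pos: [0.6169, 0.0197, 0.2332]
ee_rot: [3.14, -0.001, -1.682]
force: [-1.1, 1.2, 0.3]
width: 0.0876
gripper_force: 0.0
t: 15.55
eef_pos: [0.4297, 0.2101, 0.233]
ee_rot: [3.141, -0.0, -1.679]
force: [0.2, -0.3, 0.4]
width: 0.0875
gripper_force: 0.0
[0.4297 0.2101 0.233 ] [ 3.1411 -0.0003 -1.6785] 15.55
{'location': [321.4, 199.1], 'conf': 0.82} [0.4269 0.2332 0.035 ]
318 203
```

View pics/w4c.png

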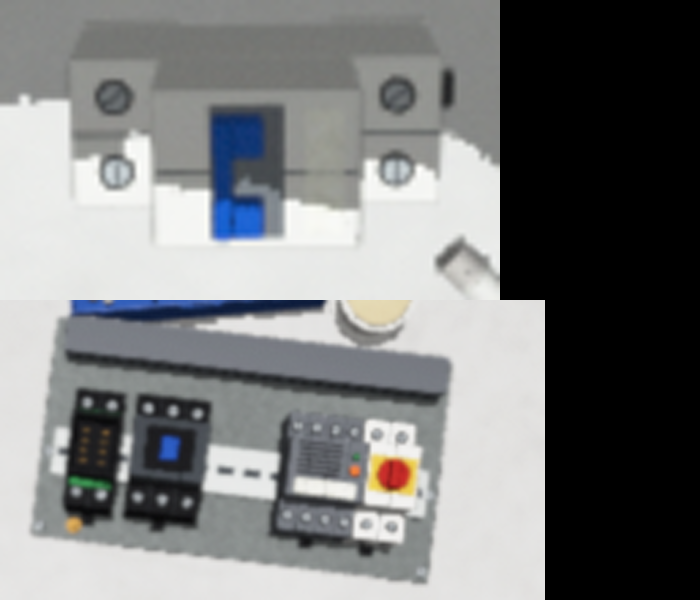

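Socket and switch are both on the rail, and the breaker's screws are clear in the close-up. Next I'll compute the breaker's pose.

```bash
python3 - <<'E'
from h import *
c=json.load(open("c4.json")); A=lambda p,z:atz("wrist",p,z,c)[:2]
P=[A(p,.042) for p in [(290.6,192.4),(291.2,207.4),(347.4,192.2),(347.2,207)]]
l=(P[0]+P[1])/2;r=(P[2]+P[3])/2;d=l-r;m=(l+r)/2;print(m,np.degrees(np.arctan2(d[1],d[0])),np.linalg.norm(d))
s=get_state();print((m-s["eef_pos"][:2])/.03,(.063-s["eef_pos"][2])/.03)
E
```

```text
[0.42953872 0.23164721] -5.841539028758259 0.06509692129971686
[-0.03697155  0.75301054] -5.665168081848433
```

```bash
python3 -m handwheel '[{"delta_pos":[0,0.73,-0.5],"dr":[0,0,0.3]},{"delta_pos":[0,0,-0.9],"dr":[0,0,0]},{"delta_pos":[0,0,-0.9],"dr":[0,0,0]},{"delta_pos":[0,0,-0.9],"dr":[0,0,0]},{"delta_pos":[0,0,-0.9],"dr":[0,0,0]},{"delta_pos":[0,0,-0.8],"dr":[0,0,0]},{"delta_pos":[0,0,-0.5],"dr":[0,0,0]},{"delta_pos":[0,0,-0.26],"dr":[0,0,0]},{"delta_pos":[0,0,0],"dr":[0,0,0]}]'
python3 -m handwheel '[{"delta_pos":[0,0,0],"dr":[0,0,0]},{"delta_pos":[0,0,0],"dr":[0,0,0]},{"delta_pos":[0,0,0],"dr":[0,0,0]},{"delta_pos":[0,0,0],"dr":[0,0,0]},{"delta_pos":[0,0,0],"dr":[0,0,0]},{"delta_pos":[0,0,0],"dr":[0,0,0]},{"delta_pos":[0,0,0],"dr":[0,0,0]}]' 1 40
```

```text
t: 16.6
eef_pos: [0.4304, 0.2305, 0.0624]
ee_rot: [3.14, -0.002, -1.677]
force: [-0.9, -0.2, 0.1]
width: 0.0873
gripper_force: 0.0
t: 17.3
eef_pos: [0.4304, 0.2316, 0.0637]
ee_rot: [-3.141, 0.0, -1.675]
force: [-0.8, 0.5, 2.3]
width: 0.0447
gripper_force: 40.0
```

```bash
python3 -m handwheel '[{"delta_pos":[0,0,0.6],"dr":[0,0,0]},{"delta_pos":[0,0,1],"dr":[0,0,0]},{"delta_pos":[0,0,1],"dr":[0,0,0]},{"delta_pos":[0.3,-0.4,1],"dr":[0,0,0]},{"delta_pos":[0.5,-0.8,1],"dr":[0,0,-0.3]},{"delta_pos":[0.6,-1,0.6],"dr":[0,0,0]},{"delta_pos":[0.6,-1,0],"dr":[0,0,0]},{"delta_pos":[0.6,-1,0],"dr":[0,0,0]},{"delta_pos":[0.6,-1,0],"dr":[0,0,0]},{"delta_pos":[0.6,-1,0],"dr":[0,0,0]}]'
python3 -m handwheel '[{"delta_pos":[0.6,-1,0],"dr":[0,0,0]},{"delta_pos":[0.6,-1,0],"dr":[0,0,0]},{"delta_pos":[0.6,-1,0],"dr":[0,0,0]},{"delta_pos":[0.6,-1,0],"dr":[0,0,0]},{"delta_pos":[0.5,-0.6,0],"dr":[0,0,0]},{"delta_pos":[0.35,-0.2,0],"dr":[0,0,0]},{"delta_pos":[0,0,0],"dr":[0,0,0]},{"delta_pos":[0,0,0],"dr":[0,0,0]}]'
```

```text
t: 18.3
eef_pos: [0.5445, 0.0442, 0.2191]
ee_rot: [3.141, 0.0, -1.681]
force: [-0.1, 0.3, -1.7]
width: 0.0447
gripper_force: 40.0
t: 19.1
eef_pos: [0.6414, -0.098, 0.2187]
ee_rot: [3.14, 0.0, -1.681]
force: [-0.6, 0.2, -1.1]
width: 0.045
gripper_force: 40.0
```

```bash
python3 -m handwheel '[{"delta_pos":[-0.52,-0.08,0],"dr":[0,0,0]},{"delta_pos":[0,0,-0.5],"dr":[0,0,0]},{"delta_pos":[0,0,-0.5],"dr":[0,0,0]},{"delta_pos":[0,0,-0.4],"dr":[0,0,0]},{"delta_pos":[0,0,0],"dr":[0,0,0]}]'
python3 - <<'E'
from h import *
print(get_state()["eef_pos"]);w=grab_frame("wrist")
im=cv2.cvtColor(w[140:300,180:460],cv2.COLOR_RGB2BGR);cv2.imwrite("pics/w5.png",cv2.resize(im,None,fx=2.8,fy=2.8,interpolation=cv2.INTER_CUBIC))
E
```

```text
t: 19.6
eef_pos: [0.6248, -0.1, 0.1758]
ee_rot: [3.138, -0.0, -1.68]
force: [-0.0, 1.0, -2.1]
width: 0.0449
gripper_force: 40.0
[ 0.62483864 -0.10003005  0.17576227]
```

View pics/w5.png

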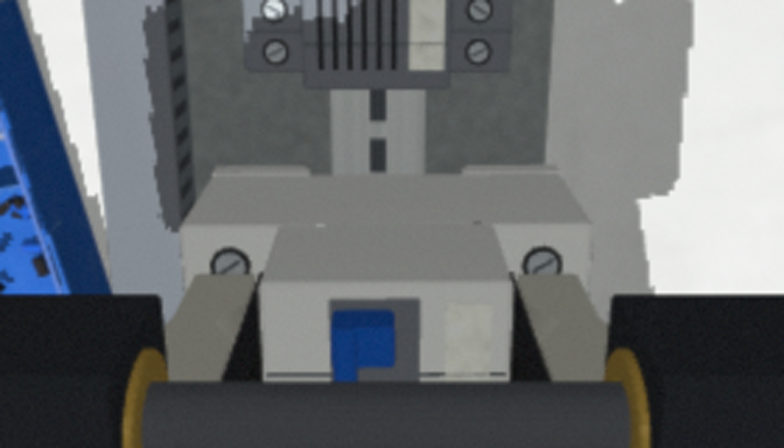

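The breaker hangs square, with the rail running through the middle of the gap. The supply's block edge is at pixel row about 165. I'll check clearance against that edge.

```bash
python3 - <<'E'
from h import *
o=np.array([.6259,-.0989]);r=np.array([.1095,.994]);n=np.array([.994,-.1095])
f=lambda p,z:(lambda q:((q[:2]-o)@r,(q[:2]-o)@n))(atz("wrist",(180+p[0]/2.8,140+p[1]/2.8),z))
print("psu block",f((247,70),.0525),f((510,70),.0525))
print("psu nose",f((304,88),.0805),f((450,88),.0805))
print("rail",f((331,140),.0105),f((425,140),.0105))
z=get_state()["eef_pos"][2]-.0637+.042
print("breaker block",f((185,224),z),f((590,224),z), "tcp",(get_state()["eef_pos"][:2]-o)@r)
E
```

```text
psu block (np.float64(-0.032857560393732464), np.float64(0.04301219619683032)) (np.float64(-0.032914662370807556), np.float64(-0.040491337290540205))
psu nose (np.float64(-0.03284418190901456), np.float64(0.02237526815624905)) (np.float64(-0.032871313895645335), np.float64(-0.019306867904713962))
rail (np.float64(0.001570205567157618), np.float64(0.019486688050058987)) (np.float64(0.001550182963508927), np.float64(-0.016004467173706557))
breaker block (np.float64(-0.01998457456549399), np.float64(0.040308795116421554)) (np.float64(-0.020017857623397327), np.float64(-0.04263558550205646)) tcp -0.0013984563827811442
```

```bash
python3 - <<'E'
from h import *
o=np.array([.6259,-.0989]);r=np.array([.1095,.994]);n=np.array([.994,-.1095])
c=json.load(open("c3.json"));g=cv2.imread("pics/w3.png")
for p,z in (((138,139),.0105),((160,136),.0525),((160,136),.0105),((185,132),.0525)):
    q=atz("wrist",p,z,c)[:2]-o;print(p,z,q@r,q@n)
o2=np.zeros((600,800,3),np.uint8);a=cv2.resize(g[70:145,90:200],None,fx=7,fy=7,interpolation=cv2.INTER_CUBIC);o2[:525,:770]=a;cv2.imwrite("pics/w3d.png",o2)
E
```

```text
(138, 139) 0.0105 0.08451967819233311 0.017363762248325514
(160, 136) 0.0525 0.0772447527383336 -0.03128459144947828
(160, 136) 0.0105 0.08100621912495472 -0.00949269582506369
(185, 132) 0.0525 0.07313327653867631 -0.05810491277978824
```

View pics/w3d.png

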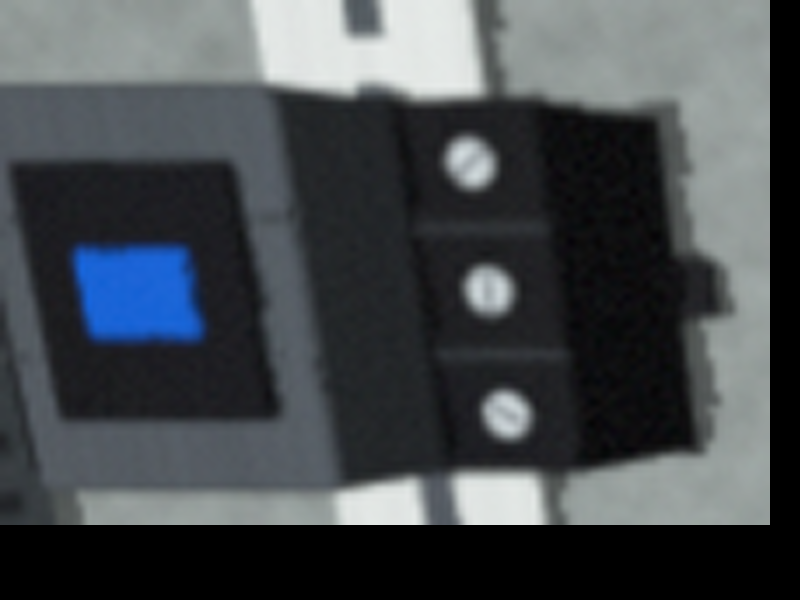

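The contactor block's top edges are at about (157,84.6) and (162,137) in the earlier wrist picture.

```bash
python3 - <<'E'
from h import *
o=np.array([.6259,-.0989]);r=np.array([.1095,.994]);n=np.array([.994,-.1095])
c=json.load(open("c3.json"))
for p,z in (((157.1,84.6),.0525),((162.1,136.9),.0525),((159.7,111.4),.0525),((127,82),.0805),((133,139),.0805)):
    q=atz("wrist",p,z,c)[:2]-o;print(p,z,q@r,q@n)
E
```

```text
(157.1, 84.6) 0.0525 0.02680812936083237 -0.036058283822038524
(162.1, 136.9) 0.0525 0.0781712963454453 -0.03335527593008744
(159.7, 111.4) 0.0525 0.05250366422006751 -0.03475438901794941
(127, 82) 0.0805 0.026483686067278116 -0.022998465789591804
(133, 139) 0.0805 0.07756863746118073 -0.01934803937492037
```

```bash
python3 -m handwheel '[{"delta_pos":[0.03,-0.085,0],"dr":[0,0,0]},{"delta_pos":[0,0,-0.8],"dr":[0,0,0]},{"delta_pos":[0,0,-0.9],"dr":[0,0,0]},{"delta_pos":[0,0,-0.8],"dr":[0,0,0]},{"delta_pos":[0,0,-0.5],"dr":[0,0,0]},{"delta_pos":[0,0,0],"dr":[0,0,0]},{"delta_pos":[0,0,0],"dr":[0,0,0]}]'
```

```text
t: 20.35
eef_pos: [0.6279, -0.1036, 0.0884]
ee_rot: [-3.141, -0.0, -1.68]
force: [-0.3, 0.5, -1.5]
width: 0.0446
gripper_force: 40.0
```

```bash
python3 -m handwheel '[{"delta_pos":[-0.03,0,-0.3],"dr":[0,0,0]},{"delta_pos":[0,0,-0.1],"dr":[0,0,0]},{"delta_pos":[0,0,-0.1],"dr":[0,0,0]},{"delta_pos":[0,0,-0.1],"dr":[0,0,0]},{"delta_pos":[0,0,-0.1],"dr":[0,0,0]},{"delta_pos":[0,0,0],"dr":[0,0,0]},{"delta_pos":[0,0,0],"dr":[0,0,0]}]'
```

```text
t: 21.05
eef_pos: [0.6264, -0.1034, 0.0682]
ee_rot: [-3.141, -0.0, -1.68]
force: [-4.9, 1.8, 11.8]
width: 0.0448
gripper_force: 40.0
```

```bash
python3 -m handwheel '[{"delta_pos":[0,0,0],"dr":[0,0,0]},{"delta_pos":[0,0,0],"dr":[0,0,0]},{"delta_pos":[0,0,0],"dr":[0,0,0]},{"delta_pos":[0,0,0],"dr":[0,0,0]},{"delta_pos":[0,0,0.6],"dr":[0,0,0]},{"delta_pos":[0,0,1],"dr":[0,0,0]},{"delta_pos":[0,0,1],"dr":[0,0,0]},{"delta_pos":[0,0,1],"dr":[0,0,0]},{"delta_pos":[0,0,1],"dr":[0,0,0]},{"delta_pos":[-0.7,0,0],"dr":[0,0,0]}]' -1
python3 -m handwheel '[{"delta_pos":[-0.8,0,0],"dr":[0,0,4]},{"delta_pos":[-0.8,0,0],"dr":[0,0,4]},{"delta_pos":[-0.8,0,0],"dr":[0,0,4]},{"delta_pos":[-0.8,0,0],"dr":[0,0,4]},{"delta_pos":[-0.8,0,0],"dr":[0,0,4]},{"delta_pos":[-0.8,0,0],"dr":[0,0,4]},{"delta_pos":[-0.8,0,0],"dr":[0,0,2]},{"delta_pos":[0,0,0],"dr":[0,0,0]},{"delta_pos":[0,0,0],"dr":[0,0,0]}]'
python3 - <<'E'
from h import *
np.set_printoptions(precision=4,suppress=True)
s=get_state();print(s["eef_pos"],s["ee_rot"],s["t"])
c=calibration("wrist");im=save("wrist","w6.png");json.dump({k:np.array(v).tolist() for k,v in c.items()},open("c6.json","w"))
for a in mark_of("wrist","relay_center"): print(a,atz("wrist",a["location"],.025,c))
save("top","t6.png")
w=cv2.imread("pics/w6.png");t=cv2.imread("pics/t6.png")[95:205,300:500]
u,v=map(int,proj("wrist",[.4363,-.0919,.05],c));print(u-30,v-30)
o=np.zeros((600,620,3),np.uint8);o[:300,:300]=cv2.resize(w[v-30:v+30,u-30:u+30],None,fx=5,fy=5,interpolation=cv2.INTER_CUBIC)
o[300:600,:545]=cv2.resize(t,(545,300),interpolation=cv2.INTER_CUBIC);cv2.imwrite("pics/w6c.png",o)
E
```

```text
t: 22.05
eef_pos: [0.6089, -0.1036, 0.2087]
ee_rot: [-3.134, 0.0, -1.68]
force: [-1.3, 0.1, 0.3]
width: 0.0875
gripper_force: 0.0
t: 22.95
eef_pos: [0.4374, -0.1034, 0.205]
ee_rot: [-3.14, -0.0, -1.227]
force: [0.3, -0.8, -1.1]
width: 0.0875
gripper_force: 0.0
[ 0.4374 -0.1034  0.205 ] [-3.1403 -0.0004 -1.2271] 22.95
{'location': [314.6, 188.7], 'conf': 0.64} [ 0.4387 -0.0974  0.025 ]
284 170
```

View pics/w6c.png

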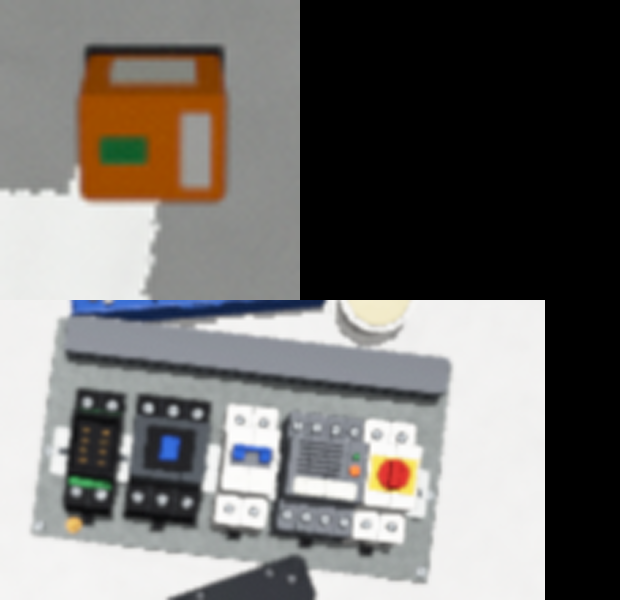

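All three devices are seated in the right order. The relay's top face runs from (300,188.8) to (329,210) and is square to the tool.

```bash
python3 - <<'E'
from h import *
c=json.load(open("c6.json")); R=[atz("wrist",p,.05,c)[:2] for p in [(300,188.8),(329.2,188.8),(328.8,210),(300.4,210)]]
m=sum(R)/4;print(m)
for i in range(4):
    e=R[(i+1)%4]-R[i];print(np.linalg.norm(e),np.degrees(np.arctan2(e[1],e[0])))
s=get_state();print((m-s["eef_pos"][:2])/.03,(.038-s["eef_pos"][2])/.03)
E
```

```text
[ 0.43680002 -0.09291571]
0.029672582056371292 -160.26544527948266
0.022777769509994567 109.33558266656054
0.02950122951489928 19.741756527681517
0.02278092900994713 -70.23339343554098
[-0.03945919  0.34824269] -5.548773513431246
```

```bash
python3 -m handwheel '[{"delta_pos":[0,0.35,-0.5],"dr":[0,0,0]},{"delta_pos":[0,0,-0.9],"dr":[0,0,0]},{"delta_pos":[0,0,-0.9],"dr":[0,0,0]},{"delta_pos":[0,0,-0.9],"dr":[0,0,0]},{"delta_pos":[0,0,-0.9],"dr":[0,0,0]},{"delta_pos":[0,0,-0.8],"dr":[0,0,0]},{"delta_pos":[0,0,-0.5],"dr":[0,0,0]},{"delta_pos":[0,0,-0.15],"dr":[0,0,0]},{"delta_pos":[0,0,0],"dr":[0,0,0]}]'
python3 -m handwheel '[{"delta_pos":[0,0,0],"dr":[0,0,0]},{"delta_pos":[0,0,0],"dr":[0,0,0]},{"delta_pos":[0,0,0],"dr":[0,0,0]},{"delta_pos":[0,0,0],"dr":[0,0,0]},{"delta_pos":[0,0,0],"dr":[0,0,0]},{"delta_pos":[0,0,0],"dr":[0,0,0]},{"delta_pos":[0,0,0],"dr":[0,0,0]},{"delta_pos":[0,0,0],"dr":[0,0,0]}]' 1 25
```

```text
t: 24.0
eef_pos: [0.4373, -0.093, 0.0373]
ee_rot: [3.14, 0.0, -1.227]
force: [-0.8, -0.3, 0.5]
width: 0.0878
gripper_force: 0.0
t: 24.8
eef_pos: [0.4372, -0.0929, 0.038]
ee_rot: [3.142, -0.0, -1.227]
force: [-0.5, -0.4, 1.1]
width: 0.0323
gripper_force: 25.0
```

```bash
python3 -m handwheel '[{"delta_pos":[0,0,0.7],"dr":[0,0,0]},{"delta_pos":[0,0,1],"dr":[0,0,0]},{"delta_pos":[0,0,1],"dr":[0,0,0]},{"delta_pos":[0.4,0.2,1],"dr":[0,0,-4]},{"delta_pos":[0.9,0.45,1],"dr":[0,0,-4]},{"delta_pos":[0.9,0.45,1],"dr":[0,0,-4]},{"delta_pos":[0.9,0.45,0],"dr":[0,0,-4]},{"delta_pos":[0.9,0.45,0],"dr":[0,0,-4]},{"delta_pos":[0.9,0.45,0],"dr":[0,0,-4]},{"delta_pos":[0.9,0.45,0],"dr":[0,0,-2]}]'
python3 -m handwheel '[{"delta_pos":[0.6,0.3,0],"dr":[0,0,0]},{"delta_pos":[0.28,0.09,0],"dr":[0,0,0]},{"delta_pos":[0,0,0],"dr":[0,0,0]},{"delta_pos":[0,0,0],"dr":[0,0,0]}]'
python3 - <<'E'
from h import *
np.set_printoptions(precision=4,suppress=True)
s=get_state();print(s["eef_pos"],s["ee_rot"],s["t"],s["width"])
c=calibration("wrist");im=save("wrist","w7.png");json.dump({k:np.array(v).tolist() for k,v in c.items()},open("c7.json","w"))
for k,z in (("socket_pocket",.0565),("socket_center",.0375),("relay_center",s["eef_pos"][2]-.013)):
  for a in mark_of("wrist",k)[:1]: print(k,a,atz("wrist",a["location"],z,c))
w=cv2.imread("pics/w7.png")[130:290,220:420];cv2.imwrite("pics/w7c.png",cv2.resize(w,None,fx=3.7,fy=3.7,interpolation=cv2.INTER_CUBIC))
E
```

```text
t: 25.8
eef_pos: [0.612, -0.0054, 0.2086]
ee_rot: [3.141, -0.0, -1.683]
force: [-0.3, -0.4, -0.8]
width: 0.0317
gripper_force: 25.0
t: 26.2
eef_pos: [0.6368, 0.0054, 0.2086]
ee_rot: [3.141, -0.0, -1.681]
force: [-0.7, -0.2, -0.7]
width: 0.0321
gripper_force: 25.0
[0.6368 0.0054 0.2086] [ 3.1405 -0.0002 -1.6809] 26.2 0.0320840066540599
socket_pocket {'location': [317.4, 192.1], 'conf': 0.68} [0.6364 0.0068 0.0565]
socket_center {'location': [320.6, 185.2], 'conf': 0.88} [0.6328 0.0048 0.0375]
relay_center {'location': [317.1, 253.3], 'conf': 0.92} [0.6364 0.0036 0.1956]
```

View pics/w7c.png

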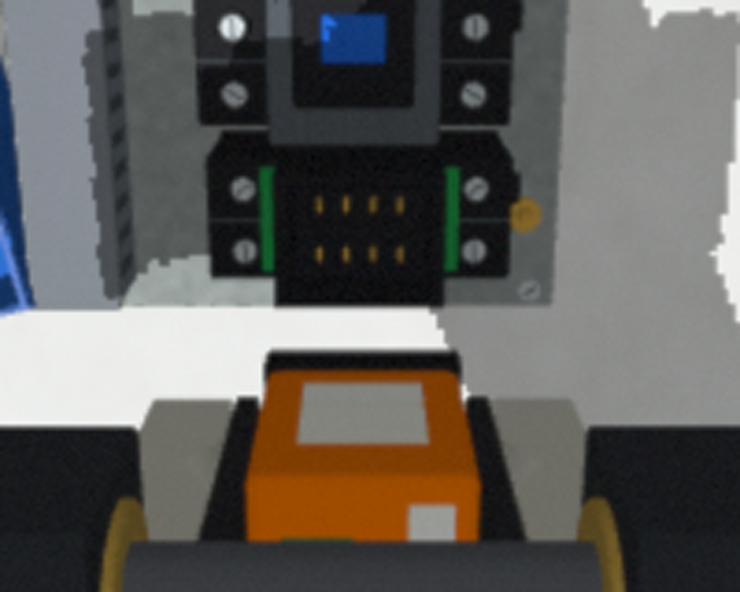

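The socket is at crop centre (359,220) and the relay hangs square below it in the view. I'll compare the two positions.

```bash
python3 - <<'E'
from h import *
np.set_printoptions(precision=4,suppress=True)
c=json.load(open("c7.json"));A=lambda p,z:atz("wrist",(220+p[0]/3.7,130+p[1]/3.7),z,c)[:2]
P=[A(p,.0465) for p in [(243,189),(245,251),(476,189),(474,251)]];m=sum(P)/4
e=(P[0]+P[1]-P[2]-P[3])/2;print("socket",m,np.linalg.norm(e),np.degrees(np.arctan2(e[1],e[0])))
Q=[A(p,.0565) for p in [(320,205),(400,204),(320,254),(400,254)]];print("pins",sum(Q)/4,sum(Q[:2])/2,sum(Q[2:])/2)
z=.2086
r=np.array([.1095,.994])
for a,b,zz in (((248,477),(480,477),z+.012),((267,352),(459,352),z-.032)):
    p,q=A(a,zz),A(b,zz);print("relay",(p+q)/2+r*.0125,np.linalg.norm(p-q))
E
```

```text
socket [0.6367 0.0068] 0.06503208821497523 -6.306419417290006
pins [0.6365 0.0067] [ 0.6357 -0.0003] [0.6373 0.0136]
relay [0.636  0.0062] 0.029615980976940463
relay [0.6361 0.0067] 0.03183100307162841
```

```bash
python3 -m handwheel '[{"delta_pos":[0.02,0.01,-0.4],"dr":[0,0,0]},{"delta_pos":[0,0,-0.9],"dr":[0,0,0]},{"delta_pos":[0,0,-0.9],"dr":[0,0,0]},{"delta_pos":[0,0,-0.6],"dr":[0,0,0]},{"delta_pos":[0,0,-0.3],"dr":[0,0,0]},{"delta_pos":[0,0,0],"dr":[0,0,0]},{"delta_pos":[0,0,0],"dr":[0,0,0]}]'
python3 -m handwheel '[{"delta_pos":[0,0,-0.15],"dr":[0,0,0]},{"delta_pos":[0,0,-0.12],"dr":[0,0,0]},{"delta_pos":[0,0,-0.12],"dr":[0,0,0]},{"delta_pos":[0,0,-0.1],"dr":[0,0,0]},{"delta_pos":[0,0,0],"dr":[0,0,0]},{"delta_pos":[0,0,0],"dr":[0,0,0]}]'
```

```text
t: 27.1
eef_pos: [0.6386, 0.0061, 0.1165]
ee_rot: [-3.141, -0.0, -1.68]
force: [-0.2, -0.9, 0.6]
width: 0.0322
gripper_force: 25.0
t: 27.7
eef_pos: [0.6382, 0.0061, 0.1012]
ee_rot: [3.141, -0.0, -1.681]
force: [-0.5, 0.0, 0.3]
width: 0.0321
gripper_force: 25.0
```

```bash
python3 -m handwheel '[{"delta_pos":[0,0,-0.08],"dr":[0,0,0]},{"delta_pos":[0,0,-0.08],"dr":[0,0,0]},{"delta_pos":[0,0,-0.08],"dr":[0,0,0]},{"delta_pos":[0,0,0],"dr":[0,0,0]},{"delta_pos":[0,0,0],"dr":[0,0,0]}]'
```

```text
t: 28.2
eef_pos: [0.6384, 0.0061, 0.0945]
ee_rot: [-3.141, -0.0, -1.68]
force: [-2.5, -0.1, 5.3]
width: 0.0314
gripper_force: 25.0
```

```bash
python3 -m handwheel '[{"delta_pos":[0,0,-0.03],"dr":[0,0,0]},{"delta_pos":[0,0,0],"dr":[0,0,0]}]'
python3 -m handwheel '[{"delta_pos":[0,0,0],"dr":[0,0,0]},{"delta_pos":[0,0,0],"dr":[0,0,0]},{"delta_pos":[0,0,0],"dr":[0,0,0]},{"delta_pos":[0,0,0],"dr":[0,0,0]},{"delta_pos":[0,0,0.6],"dr":[0,0,0]},{"delta_pos":[0,0,1],"dr":[0,0,0]},{"delta_pos":[0,0,1],"dr":[0,0,0]},{"delta_pos":[0,0,1],"dr":[0,0,0]},{"delta_pos":[-0.5,-0.5,0.8],"dr":[0,0,0]},{"delta_pos":[-0.8,-1,0],"dr":[0,0,0]}]' -1
python3 -m handwheel '[{"delta_pos":[-1,-1,0],"dr":[0,0,0]},{"delta_pos":[-1,-1,0],"dr":[0,0,0]},{"delta_pos":[-1,-1,0],"dr":[0,0,0]},{"delta_pos":[0,0,0],"dr":[0,0,0]},{"delta_pos":[0,0,0],"dr":[0,0,0]}]'
python3 - <<'E'
from h import *
save("top","t8.png");save("wrist","w8.png")
t=cv2.imread("pics/t8.png")[95:205,300:500];w=cv2.imread("pics/w8.png")[0:300,0:545]
cv2.imwrite("pics/v8.png",np.vstack([cv2.resize(t,(545,300),interpolation=cv2.INTER_CUBIC),w]))
E
```

```text
t: 28.4
eef_pos: [0.6385, 0.0061, 0.0945]
ee_rot: [-3.141, -0.0, -1.68]
force: [-3.6, 0.2, 11.5]
width: 0.0319
gripper_force: 25.0
t: 29.4
eef_pos: [0.6016, -0.0381, 0.2286]
ee_rot: [-3.136, 0.001, -1.678]
force: [-0.2, -0.3, -0.9]
width: 0.0873
gripper_force: 0.0
t: 29.9
eef_pos: [0.5089, -0.1296, 0.2256]
ee_rot: [-3.14, 0.0, -1.682]
force: [-0.0, -0.2, -1.0]
width: 0.0877
gripper_force: 0.0
```

View pics/v8.png

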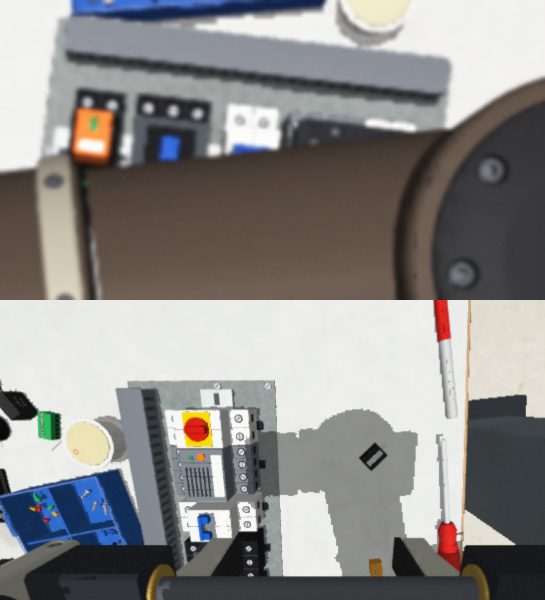

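The final picture shows the switch, supply, breaker, contactor and socket in order, with the relay upright in the socket. The arm is clear of everything, so I'm handing in.

```bash
python3 -c "
from station import *
print(job_done())"
```

```text
the job is handed in; nothing more can be done
None
```

I fitted the main switch, breaker and socket on the rail in the required order, plugged the relay into its socket, and handed the job in at about 30 s. Contact heights matched full seating, but the hand-in gave no verdict.

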